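Point out the mouldy dish and its sample pot for the lab log

ROBOT

A 7-joint arm with a two-finger parallel gripper is mounted at the origin on the work surface. World frame = base frame: x ahead of the robot, y to its left, z up, the work surface at z = 0. Lengths are in m, angles in degrees, forces in N, time in s.
With the tool pointing down it reaches from about 0.35 to 0.775 m from the base axis. Payload 3.1 kg.
Tool frame: the origin (TCP) lies between the finger pads, 19 mm behind the fingertips; this is the grasp point; z points along the fingers, y is the line along which they close (so a half turn about z gives the same grasp; the last joint's range is limited). The gripper opens to 85 mm and grips with 20 to 120 N. Pads are 22 mm wide; open, the fingers measure 114 mm over their backs; the gripper's body (76 mm by 85 mm) begins 54 mm behind the grasp point. The pads swing forward as they close: fully open they stand 13 mm farther back than shut.
Start: joints at [-65.529, 17.813, 0.802, 86.603, -0.252, 75.585, -1.558], TCP at [0.248, 0.491, 0.25] pointing down, gripper open.
Joint ranges: [-154.91, 154.91], [-16.99, 109.72], [-72.82, 74.43], [7.12, 147.25], [-82.49, 262.49], [11.32, 116.49], [-174.64, 174.64]. Speed limits (degrees/s): [159.86, 159.86, 180, 180, 180, 180, 180].

INTERFACE

Orientations are given as [roll, pitch, yaw] about the fixed x, y, z axes, in that order (R = Rz(yaw) Ry(pitch) Rx(roll)).
In Python, from station import robot, fingers, vision, workorder, recognise gives the robot as it stands. Calls block until the motion is done:
- robot.move_to(position, orientation): joint-space move of the TCP to a pose.
- robot.line_to(position, orientation=None, velocity=0.15, f_stop=None): straight line of the TCP; orientation=None keeps the orientation; velocity is the mean speed in m/s. With f_stop (N) it stops when the force on the tool has changed by that much, and returns True; else False.
- robot.move_j(angles): joint-space move.
- fingers.gripper_to(opening, force=None): opening from 0.0 (shut) to 1.0 (fully open); force is the grip in N (None keeps the last); returns when the fingers have stopped.
- robot.pause(seconds).
- robot.inverse_kinematics(position, orientation): joint angles nearest the present ones, or None.
- vision.grab_frame(name): name is "side" or "top"; returns the picture (480x640x3 uint8, red, green, blue); there is no depth.
- vision.calibration(name): a dict with "mtx" (3x3 intrinsics, pixels), "k1" (the pictures are not rectified: a ray, as slopes to the right and down, at radius r is drawn at 1 + k1 r^2 times it, then the intrinsics apply), "extrinsics" (4x4, takes a point from world to camera coordinates). Camera axes: x right, y up, looking along -z (the intrinsics and any distortion apply to the point x, -y, -z); pixel columns grow to the right and rows downward; lengths in m; the calibration is good to about 2 mm. A picture is of the moment at which its call begins. calibration takes no time and is no camera call.
A pose or a line that the arm cannot do raises robot.PlanningError and nothing moves.
- workorder.close_job(): hands the job in; it is judged then, once.
Trained networks look in the newest picture that a camera, given by its name, has taken for a name from the list of things; names that differ only in an ending like _2 or _b are one class to them, and where a whole thing is asked for, a point or a joint stands for the part that bears it (a point fixed in the world has none). Each returns a list of dicts, best first, with "p" (0 to 1); they miss things now and then, are a little off and sometimes report something else, mostly with a low value. They report only what shows in the picture. A call takes as long as a camera call. They do not tell look-alikes from the thing itself.
- recognise(label, camera): "rect" ([centre column, centre row, width, height] in pixels, round what is visible of it).
Readings, each from a call of its own:
- robot.current_time_s(): time.
- robot.current_joint_positions(): joint angles.
- robot.current_dq(): joint speeds.
- robot.current_joint_torque(): joint torques, N m.
- robot.current_tool_pos(): TCP position.
- robot.current_eef_rot(): TCP orientation.
- robot.current_contact_force(): force on the tool from outside, world axes, zero at the start.
- robot.current_torque(): the same for the moment, N m.
- robot.current_finger_gap(): opening from 0.0 (shut) to 1.0 (fully open).
- robot.current_gripper_force(): force on a finger pad.
Only numpy, scipy, OpenCV 4.12 (cv2) and the standard library are available. Lean on these libraries where they do the work, as an engineer would, in place of code of your own. Each camera call takes 0.05 s, during which the arm holds its last target. There are 200 camera calls.

TASK

A colleague is filling in the log of the water samples on the black tray. Show her which culture dish has gone mouldy and which pot it was plated from: point straight down at the dark mould colony in the dish, with the fingertips just above the lid (about two centimetres), and stay there for two seconds, then point in the same way at the lid of the blue-capped pot for two seconds, and then take the hand away from over the tray. The fingers must not touch the tray or anything on it, and must not point at any other dish or vessel.

Things in the scene. Friction and masses are not known exactly. Their poses are not given: they have to be found in the camera images.
- tray: Black tray, fixed to the bench. Flat floor 300 mm (its x) by 400 mm (its y), 4 mm thick; flared rim 24 mm above the bench, reaching 18 mm outwards past the floor. Origin: centre of its underside; z up. Turned by up to 0.3 rad. On its floor stand, loose and upright, two dishes in the half towards the robot (-x) and four vessels in a row in the far half.
- mouldy_dish: Closed clear petri dish, 90 mm across, 15 mm high, amber agar inside with small cream colonies and one large mould colony: 34 mm across, dark green with a white margin, seen through the lid. Origin: centre of its underside. The colony's centre lies 20 mm from the dish's axis along its +x; the dish is turned any way.
- mould (a point): Point on the upper face of the mouldy dish's lid, straight above the centre of the mould colony (15 mm above the dish's underside, 19 mm above the bench). This is what to point at first.
- clean_dish: The other closed petri dish, same size (90 mm across, 15 mm high), amber agar with small cream colonies only, no mould. Origin: centre of its underside. Not to be pointed at.
- clean_top (a point): Centre of the clean dish's lid, on its upper face.
- blue_pot: White sample pot with a blue screw cap, 65 mm across the cap, 75 mm tall. Origin: centre of its underside. The pot to point at second.
- blue_pot_top (a point): Centre of the upper face of the blue cap, 75 mm above the pot's underside, 79 mm above the bench.
- yellow_pot: The same pot with a yellow screw cap, 65 mm across, 75 mm tall. Origin: centre of its underside. Not to be pointed at.
- yellow_pot_top (a point): Centre of the upper face of the yellow cap.
- bottle: Small clear bottle with a white screw cap and a blank paper band, 50 mm across, 92 mm tall, the tallest thing on the tray. Origin: centre of its underside. Not to be pointed at.
- bottle_top (a point): Centre of the upper face of the white cap.
- foil_beaker: Short glass beaker covered with aluminium foil, 51 mm across, 37.5 mm tall. Origin: centre of its underside. Not to be pointed at.
- foil_top (a point): Centre of the upper face of the foil cover.
Things that resemble listed ones, but are neither listed nor needed, are in the scene too. Leave any red or yellow look-alike of the mouldy_dish alone. What is shaped like the blue_pot but brown or turquoise is not meant.

How it is judged (in metres and radians):
On the way, in this order (a step that is already met when the one before it is completed fails the run):
1. The tool points down (within about 35 degrees) at the mould for 1.6 s or more: TCP within 17 mm of its centre sideways, 15 to 65 mm above the lid (horizontal distance between the grasp point and mould below 0.017 m and z of the grasp point in the frame of mouldy_dish between 0.03 and 0.08 m and angle between the grasp point's own z axis and vertical above 2.5 rad), for 1.6 s.
2. Then the tool points down at the blue cap in the same way: TCP within 20 mm of its centre sideways and 15 to 65 mm above it, for 1.6 s or more (horizontal distance between the grasp point and blue_pot_top below 0.02 m and z of the grasp point in the frame of blue_pot between 0.09 and 0.14 m and angle between the grasp point's own z axis and vertical above 2.5 rad), for 1.6 s.
At the end, for the whole second after the job is handed in: The TCP is no longer over the tray's 300 by 400 mm floor, at any height, and all six things stand upright and at rest within 5 mm of where they began ((x of the grasp point in the frame of tray above 0.15 m or x of the grasp point in the frame of tray below -0.15 m or y of the grasp point in the frame of tray above 0.2 m or y of the grasp point in the frame of tray below -0.2 m) and distance of each of mouldy_dish, clean_dish, blue_pot, yellow_pot, bottle, foil_beaker from where it was at the start of the episode below 0.005 m and linear speed of each of mouldy_dish, clean_dish, blue_pot, yellow_pot, bottle, foil_beaker below 0.01 m/s and angle between each of mouldy_dish, clean_dish, blue_pot, yellow_pot, bottle, foil_beaker's own z axis and vertical below 0.05 rad); the robot touches nothing.
It fails at once if the robot touches the tray or anything on it (more than 0.3 N) (contact force between any of the arm, the fingers and mouldy_dish above 0.3 N or contact force between any of the arm, the fingers and clean_dish above 0.3 N or contact force between any of the arm, the fingers and blue_pot above 0.3 N or contact force between any of the arm, the fingers and yellow_pot above 0.3 N or contact force between any of the arm, the fingers and bottle above 0.3 N or contact force between any of the arm, the fingers and foil_beaker above 0.3 N or contact force between any of the arm, the fingers and tray above 0.3 N).
It fails at once if a dish, pot, bottle or beaker is shifted or lifted by more than 5 mm (distance of any of mouldy_dish, clean_dish, blue_pot, yellow_pot, bottle, foil_beaker from where it was at the start of the episode above 0.005 m).
It fails at once if the tool points at a wrong thing: TCP 15 to 50 mm above the clean dish within 25 mm of its centre, or 15 to 45 mm above another cap or the foil within 12 mm of its centre ((horizontal distance between the grasp point and clean_top below 0.025 m and z of the grasp point in the frame of clean_dish between 0.03 and 0.065 m and angle between the grasp point's own z axis and vertical above 2.5 rad) or (horizontal distance between the grasp point and yellow_pot_top below 0.012 m and z of the grasp point in the frame of yellow_pot between 0.09 and 0.12 m and angle between the grasp point's own z axis and vertical above 2.5 rad) or (horizontal distance between the grasp point and bottle_top below 0.012 m and z of the grasp point in the frame of bottle between 0.107 and 0.137 m and angle between the grasp point's own z axis and vertical above 2.5 rad) or (horizontal distance between the grasp point and foil_top below 0.012 m and z of the grasp point in the frame of foil_beaker between 0.0525 and 0.0825 m and angle between the grasp point's own z axis and vertical above 2.5 rad)).
It also fails if it takes over 48 s, if anything falls off the work surface, if the arm or the gripper's body presses on something with over 40 N, if the wrist force passes 120 N, or if a joint passes its speed limit or range.

## Working session

There is one attempt and no reset: what is moved stays moved. The work goes in short steps, each a Python script; the robot and the scene stay as the last script left them, time stands still between calls to the robot, and variables do not carry over. Pictures are saved under pics/ and viewed, at most 10 in all, crops included, and the job is handed in when it is done.

```bash
mkdir -p pics; python3 - <<'E'
from station import robot, fingers, vision, workorder, recognise
import cv2
for c in ("top","side"):
    im=vision.grab_frame(c); cv2.imwrite(f"pics/{c}0.png",im[:,:,::-1])
    k=vision.calibration(c); print(c,k)
    for n in ["mouldy_dish","mould","blue_pot","bottle","foil_beaker","tray"]:
        print(n,[(round(d["p"],2),[round(v) for v in d["rect"]]) for d in recognise(n,c)])
E
```

```text
top {'mtx': array([[443.99234295,   0.        , 318.94809057],
       [  0.        , 443.99234295, 237.38476151],
       [  0.        ,   0.        ,   1.        ]]), 'k1': -0.08961045297552361, 'extrinsics': array([[ 0.01283529, -0.99909936,  0.04044408,  0.00950283],
       [ 0.99024579,  0.01831284,  0.13812284, -0.58023299],
       [-0.13873908,  0.03827673,  0.98958898, -0.824217  ],
       [ 0.        ,  0.        ,  0.        ,  1.        ]])}
mouldy_dish [(0.86, [210, 344, 48, 43]), (0.85, [326, 272, 45, 51]), (0.73, [370, 253, 222, 184]), (0.58, [217, 237, 45, 43])]
mould [(0.87, [220, 238, 44, 45]), (0.83, [329, 275, 50, 50]), (0.69, [210, 346, 44, 50])]
blue_pot [(0.69, [229, 163, 38, 34]), (0.68, [308, 207, 32, 35]), (0.67, [277, 125, 37, 40])]
bottle [(0.83, [352, 212, 31, 34])]
foil_beaker []
tray [(0.7, [369, 255, 225, 186])]
side {'mtx': array([[592.86400166,   0.        , 314.02947391],
       [  0.        , 592.86400166, 244.05448152],
       [  0.        ,   0.        ,   1.        ]]), 'k1': -0.09720586084118306, 'extrinsics': array([[ 0.98026983, -0.19650712,  0.02135456, -0.58673197],
       [ 0.09646328,  0.56988416,  0.81604343, -0.15166201],
       [-0.17252796, -0.79788282,  0.57759597, -0.81281445],
       [ 0.        ,  0.        ,  0.        ,  1.        ]])}
mouldy_dish [(0.91, [164, 236, 52, 36]), (0.78, [282, 227, 57, 36]), (0.74, [259, 307, 62, 43])]
mould [(0.87, [165, 233, 53, 39]), (0.8, [282, 226, 49, 34]), (0.6, [259, 305, 61, 43])]
blue_pot [(0.79, [337, 265, 41, 52]), (0.76, [361, 209, 36, 54]), (0.73, [424, 233, 38, 55])]
bottle [(0.92, [342, 299, 31, 68])]
foil_beaker [(0.71, [353, 350, 39, 32]), (0.42, [342, 299, 36, 66])]
tray [(0.74, [308, 360, 284, 237])]
```

View pics/top0.png

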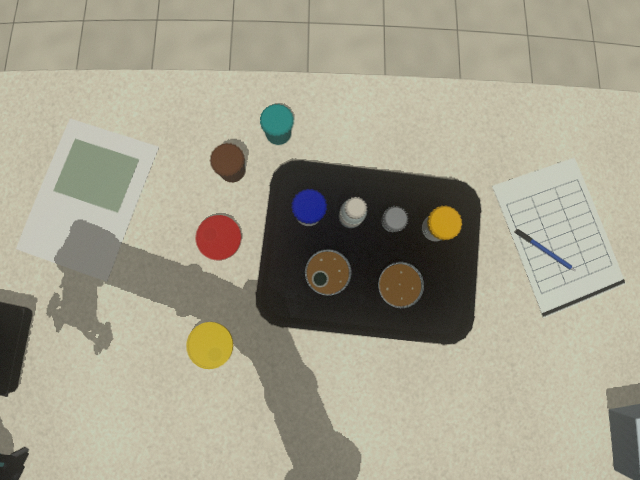

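View pics/side0.png

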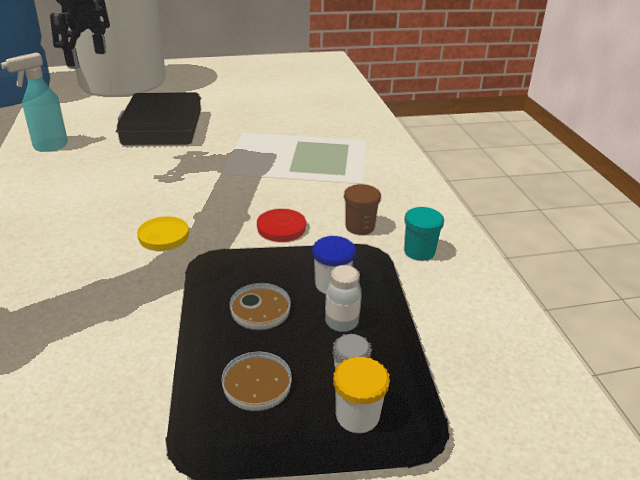

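The mouldy dish is the amber one at top (328,272), with the dark colony at about (320,279). The red (218,237) and yellow (210,345) dishes are look-alikes, and the dish at (401,285) is clean. The blue pot is the blue cap on the tray at (309,206). The brown (228,160) and turquoise (277,121) pots are off the tray and not meant. Next I'll confirm this in one crop and measure.

```bash
cat > h.py <<'E'
import numpy as np, cv2
from station import vision
def ray(c,uv,z):
    k=vision.calibration(c); K=k["mtx"]; E=k["extrinsics"]
    d=np.array([(uv[0]-K[0,2])/K[0,0],(uv[1]-K[1,2])/K[1,1]]); s=d.copy()
    for _ in range(20): s=d/(1+k["k1"]*(s@s))
    R,t=E[:3,:3],E[:3,3]; o=-R.T@t; v=R.T@np.array([s[0],-s[1],-1])
    return o+v*(z-o[2])/v[2]
def cent(m):
    n,l,st,ce=cv2.connectedComponentsWithStats(m.astype(np.uint8)); i=1+np.argmax(st[1:,4]); return ce[i],st[i]
E
python3 - <<'E'
from h import *
for c,db,bb in (("top",(308,264,332,292),(280,180,335,230)),("side",(236,291,264,310),(300,230,365,275))):
    im=cv2.imread(f"pics/{c}0.png"); f=im.astype(int)
    def sub(b): return f[b[1]:b[3],b[0]:b[2]]
    p=sub(db); 
    m,st=cent(p.max(2)<90); m=m+db[:2]
    q=sub(bb); b,sb=cent((q[...,0]>q[...,2]+60)&(q[...,0]>90)); b=b+bb[:2]
    print(c,"mould",m,st,ray(c,m,0.013),"blue",b,sb,ray(c,b,0.079 if c=="top" else 0.074))
    if c=="top":
        for n,uv,z in (("clean",(401,285),.019),("bottle",(355,208),.096),("foil",(395,218),.0415),("yellow",(446,223),.079),("dish",(328,272),.015)): print(n,ray(c,uv,z))
a=cv2.resize(cv2.imread("pics/top0.png")[185:305,280:440],None,fx=5,fy=5,interpolation=cv2.INTER_CUBIC)
cv2.imwrite("pics/crop.png",a)
E
```

```text
top mould [319.76978417 278.48920863] [  6   8  13  14 139] [0.50149132 0.01484823 0.013     ] blue [308.80713489 205.88071349] [ 12   9  35  34 897] [0.63387103 0.03989284 0.079     ]
clean [ 0.4904138  -0.14669539  0.019     ]
bottle [ 0.62812261 -0.04508672  0.096     ]
foil [ 0.62124497 -0.131156    0.0415    ]
yellow [ 0.60667487 -0.22153678  0.079     ]
dish [ 0.51449214 -0.00125582  0.015     ]
side mould [250.07638889 299.79166667] [  6   4  17  11 144] [0.50143606 0.0134449  0.013     ] blue [333.37412237 250.19859579] [ 12   6  44  30 997] [0.63443842 0.03625121 0.074     ]
```

View pics/crop.png

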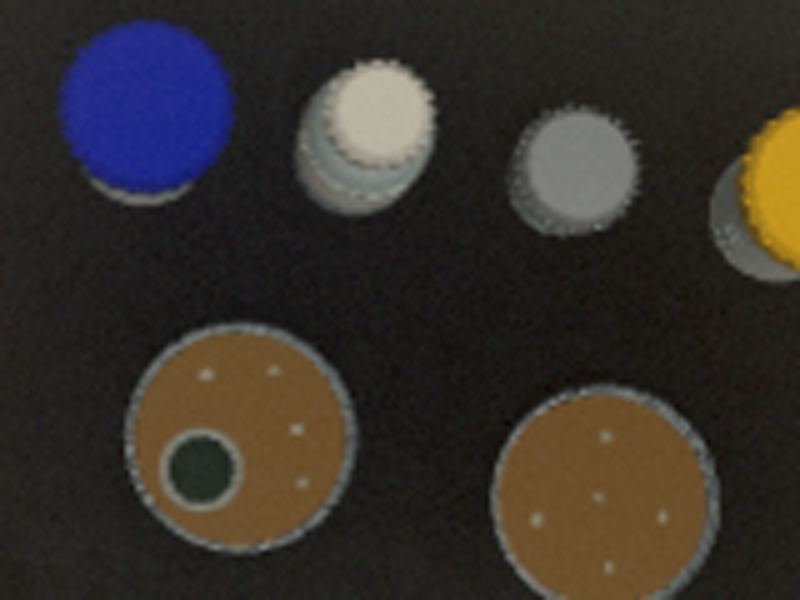

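The crop confirms both: the dark colony with a white margin is in the left amber dish, and the flat blue cap is at upper left. The two cameras agree to within 2–4 mm. I'll move with the fingers shut.

```bash
python3 - <<'E'
from station import robot, fingers, vision
import cv2
fingers.gripper_to(0.0)
o=robot.current_eef_rot(); print(o, robot.current_tool_pos())
for yaw in (o[2],90,-90,0,180):
    print(yaw,[robot.inverse_kinematics(p,[180,0,yaw]) for p in ([.5015,.014,.062],[.634,.039,.12])])
robot.move_to([.5015,.014,.25],[180,0,o[2]])
robot.line_to([.5015,.014,.11])
print(robot.current_tool_pos(),robot.current_eef_rot(),robot.current_time_s())
a=cv2.resize(vision.grab_frame("side")[100:400,100:500],None,fx=2,fy=2); cv2.imwrite("pics/hover.png",a[:,:,::-1])
E
```

```text
[1.79997972e+02 1.75095097e-03 1.53143977e+02] [0.24847771 0.49069493 0.25001089]
153.1439765596593 [array([-23.98456612,  24.83282838,  26.13110551, 108.77782522,
       -14.07289287,  49.52523885,  72.40060181]), array([-21.44569041,  34.6626911 ,  25.49743293,  83.32032517,
       -15.60390267,  65.53150922,  69.71544598])]
90 [array([-28.87384796,  25.91398516,  32.6487438 , 108.95302902,
       -17.87195151,  50.19660705,  12.74417396]), array([-28.10341742,  36.84589599,  36.60376514,  83.61509304,
       -22.84327512,  67.08169401,  11.93983346])]
-90 [array([ 40.62570529,  38.53834637, -61.73237258, 106.41344473,
        39.44651777,  59.73091835, 142.60711618]), array([ 29.71488392,  47.81853789, -61.90982733,  80.98215512,
        42.32281117,  76.15147116, 145.89798371])]
0 [array([-32.35505638,  26.93433225,  37.41878587, 109.07315175,
       -20.7882211 ,  50.85140696, -74.57968255]), array([-29.25512148,  37.3543712 ,  38.62020044,  83.66453845,
       -24.20750343,  67.45326362, -77.05811369])]
180 [array([-20.70638748,  24.29616521,  21.8480252 , 108.65671964,
       -11.66966775,  49.20180832,  97.05327822]), array([-16.68920911,  33.71768801,  17.9381799 ,  83.10207293,
       -10.88353979,  64.88750719,  93.04638724])]
[0.50237306 0.0140683  0.11085694] [1.79943165e+02 9.74980316e-02 1.53159766e+02] 4.5
```

View pics/hover.png

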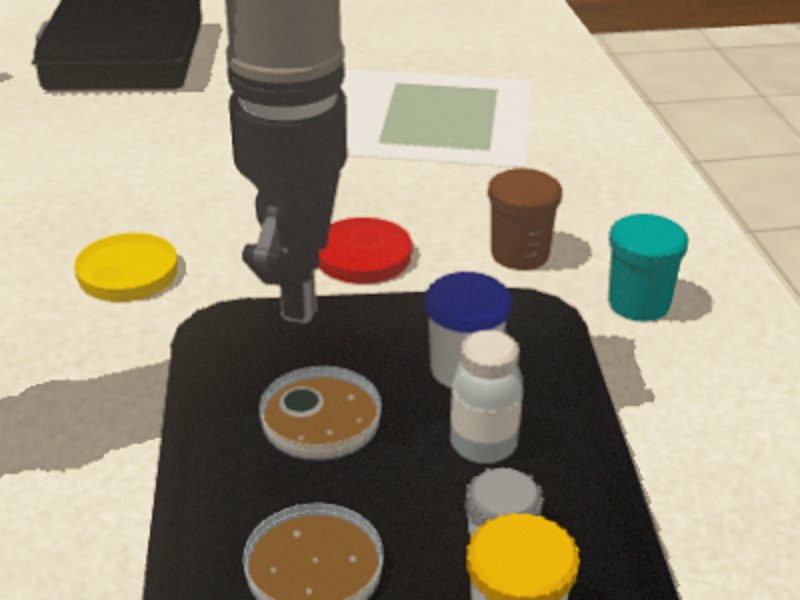

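The fingertips show at crop (298,318), straight above the mould at (301,401). Their height fits a tip offset of about 19 mm. I'll descend and do both pointings.

```bash
python3 - <<'E'
from station import robot, fingers, vision
import cv2
def shot(n,c="side"):
    a=cv2.resize(vision.grab_frame(c)[100:400,100:500],None,fx=2,fy=2); cv2.imwrite(f"pics/{n}.png",a[:,:,::-1])
robot.line_to([.5015,.014,.060],velocity=.06); robot.pause(2.2)
print(robot.current_tool_pos(),robot.current_time_s()); shot("m")
robot.line_to([.5015,.014,.21]); robot.line_to([.634,.039,.21]); robot.line_to([.634,.039,.16])
print(robot.current_tool_pos(),robot.current_time_s()); shot("b")
E
```

```text
[0.50149548 0.01400717 0.05999041] 7.7333
[0.63376258 0.03894872 0.16037097] 10.4667
```

```bash
python3 -c "
import cv2
a=cv2.imread('pics/m.png');b=cv2.imread('pics/b.png')
cv2.imwrite('pics/mb.png',cv2.hconcat([a[100:600,200:600],b[100:600,200:600]]))"
```

```text
(no output)
```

View pics/mb.png

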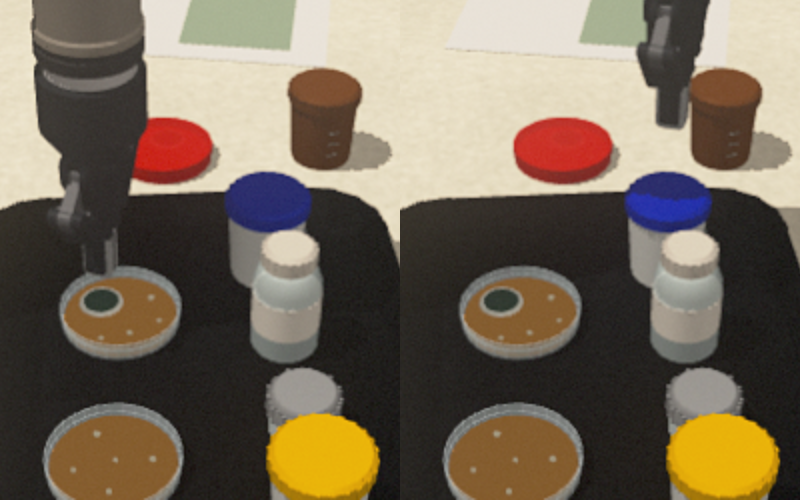

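On the left, the tips are just above the colony at (100,272). On the right, they are straight above the blue cap at (671,125). Nothing has moved.

```bash
python3 - <<'E'
from station import robot, workorder
robot.line_to([.634,.039,.120],velocity=.06); robot.pause(2.2)
print(robot.current_tool_pos(),robot.current_time_s())
robot.line_to([.634,.039,.25])
robot.move_j([-65.529,17.813,.802,86.603,-.252,75.585,-1.558]); robot.pause(.5)
print(robot.current_tool_pos(),robot.current_time_s(),robot.current_contact_force())
print(workorder.close_job())
E
```

```text
[0.63398765 0.03899404 0.12002078] 13.5333
[0.24852898 0.4906812  0.24999598] 17.1833 [0.0287088  0.66564575 0.15198299]
the job is handed in; nothing more can be done
None
```

I pointed at the mould colony and then at the blue cap for 2.2 s each, about 2 cm above the lids, took the hand back off the tray to its start position, and handed the job in at 17 s; the pictures up to the blue cap showed nothing moved, but the hand-in returned no verdict.

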